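# Tip the tealights into the tote's red corner

### The arm

A 6-joint arm with a two-finger parallel gripper is mounted at the origin on a cart in front of the work surface, level with it; the furniture and walls round the work are solid. World frame = base frame: x ahead of the robot, y to its left, z up, the work surface at z = 0. Lengths are in m, angles in degrees, forces in N, time in s.
With the tool pointing down it reaches from about 0.35 to 0.875 m from the base axis. Payload 4.2 kg.
Tool frame: the origin (TCP) lies on the centre line of the jaws, within the pads' length; the fingertips stand 8 mm ahead of it and the grasp point (between the pads) lies 11 mm behind it; z points along the fingers, y is the line along which they close (so a half turn about z gives the same grasp; the last joint's range is limited). The gripper opens to 87 mm and grips with 3 to 60 N. Pads are 19 mm wide; open, the fingers measure 117 mm over their backs; the gripper's body (75 mm by 190 mm) begins 51 mm behind the grasp point.
Start: joints at [83.113, 22.042, 0.453, 0, -68.411, -14.817], TCP at [0.231, 0.581, 0.231] pointing down, gripper open.
Joint ranges: [-179.83, 179.83], [-69.29, 118.12], [-61.27, 80.66], [-181.25, 117.63], [-171.15, -9.14], [-177.46, 177.46]. Speed limits (degrees/s): [159.86, 159.86, 180, 180, 180, 180].

### API

Orientations are given as [roll, pitch, yaw] about the fixed x, y, z axes, in that order (R = Rz(yaw) Ry(pitch) Rx(roll)).
In Python, from rig import arm, kin, optics gives the robot as it stands. The module is installed in compiled form; this text tells all that it offers. Calls block until the motion is done:
- arm.move_pose(position, orientation): joint-space move of the TCP to a pose.
- arm.servo_line(position, attitude=None, rate=0.15, f_stop=None): straight line of the TCP; attitude=None keeps the orientation; rate is the mean speed in m/s. With f_stop (N) it stops when the force on the tool has changed by that much, and returns True; else False.
- arm.move_j(angles): joint-space move.
- arm.gripper_to(opening, f_grip=None): finger opening in m; f_grip is the grip in N (None keeps the last); returns when the fingers have stopped.
- arm.wait(seconds).
- kin.solve_ik(position, orientation): joint angles nearest the present ones, or None.
- optics.get_image(name): name is "side" or "top" or "wrist"; returns a dict with "pixels" (480x640x3 uint8, red, green, blue), "fx", "fy", "cx", "cy" (pixels), "origin" and "orientation" of the camera in the world; the wrist camera has in their place "tool_from_camera" (4x4, takes a point from camera to tool coordinates, whose origin is the TCP and whose axes are the flange's). Camera axes: x right, y down, z forward; pixel columns grow to the right and rows downward; lengths in m; the calibration is good to about 2 mm. The wrist camera is an equidistant fisheye: a pixel r from the principal point sees the ray r / f radians off the axis. A picture is of the moment at which its call begins: read the wrist's pose just before it. There is no depth.
A pose or a line that the arm cannot do raises arm.IKError and nothing moves.
- arm.sign_off(): hands the job in; it is judged then, once.
Readings, each from a call of its own:
- arm.get_clock(): time.
- arm.get_joints(): joint angles.
- arm.get_qd(): joint speeds.
- arm.get_effort(): joint torques, N m.
- arm.get_position(): TCP position.
- arm.get_orientation(): TCP orientation.
- arm.get_force(): force on the tool from outside, world axes, zero at the start.
- arm.get_torque(): the same for the moment, N m.
- arm.get_opening(): finger opening in m.
- arm.get_gripper_force(): force on a finger pad.
Only numpy, scipy, OpenCV 4.12 (cv2) and the standard library are available. Lean on these libraries where they do the work, as an engineer would, in place of code of your own. Each camera call takes 0.05 s, during which the arm holds its last target. There are 200 camera calls.

### The job

Close the clear flap of the blue carry tote while the tote still stands on the worktop, then lift the tote by its grey bar handle. Holding it a good hand's length (about 15 to 20 cm) above the worktop and clear of everything else, tilt it some 30 to 40 degrees down towards its red corner until all three tealights have slid together into that corner. The program finishes while holding: keep the tote up, still and tilted with the red corner lowest and the flap shut, with no other things on the worktop knocked or moved.

Things in the scene. Friction and masses are not known exactly. Their poses are not given: they have to be found in the camera images.
- tote: Blue open-topped carry tote, 0.3 to 0.5 kg, 200 (x) x 160 (y) mm, walls and floor 4 mm, rim 60 mm high. Origin: centre of underside, z up; its -x half, covered by the flap, is nearest the robot (start yaw within 0.4). Red plates outside mark its near left corner (inside floor corner: x = -96, y = +76, z = +4 mm). A rigid grey bar handle stands over its middle on two posts.
- tote_grip (a point): Centre of the grey bar handle: x = +12, y = 0, z = +104 mm in the tote's frame, axes as the tote's. The bar runs along y, is 14 mm thick in x and 26 mm high (91 to 117 mm above the underside), 100 mm long on posts at its ends, free to grip from y = -35 to +35 mm. Fingers close along x; free air beside and below the bar down to 72 mm once the flap is shut.
- flap (a joint): Clear flap with red free edge, 93 x 150 x 3 mm, hinged along the tote's y at x = -6, z = +68 mm. 0 = shut, level over the -x half (top of the red edge at 72 mm); opens upwards; pi/2 = upright, 10 mm in front of the bar handle, blocking a grasp. Starts at 1.1 to 1.5 rad; a stiff hinge (0.045 N m) keeps it where it is left. Push it from the handle's side, towards -x and down.
- tealight_1: Tealight in a smooth aluminium cup, 38 mm across and 17 mm high, about 20 g; lies upright and loose on the tote's floor, at the start in its far, uncovered half. Slides easily (friction about 0.2, so a tilt of about 30 degrees towards the corner moves it along the walls too). Origin: centre of its underside.
- tealight_2: Tealight in a smooth aluminium cup, 38 mm across and 17 mm high, about 20 g; lies upright and loose on the tote's floor, at the start in its far, uncovered half. Slides easily (friction about 0.2, so a tilt of about 30 degrees towards the corner moves it along the walls too). Origin: centre of its underside.
- tealight_3: Tealight in a smooth aluminium cup, 38 mm across and 17 mm high, about 20 g; lies upright and loose on the tote's floor, at the start in its far, uncovered half. Slides easily (friction about 0.2, so a tilt of about 30 degrees towards the corner moves it along the walls too). Origin: centre of its underside.
- tin: Round food tin, 75 mm across, 58 mm high, loose on the worktop to the left; bystander. Origin: centre of underside.
- cup: White cup with a handle, 62 x 92 x 51 mm, loose on the worktop to the right; bystander. Origin: centre of underside.
- butter: White and green packet, 73 x 102 x 37 mm, loose at the back of the worktop; bystander. Origin: centre of underside.
- chopping_board_1: Wooden chopping board, 250 x 360 x 22 mm, fixed, left of the tote, with fruit on it; bystander. Origin: centre of underside.
Not all that is in view belongs to the job. Leave any black or orange look-alike of the tealight_1 alone.

How it is judged (in metres and radians):
On the way, in this order (a step that is already met when the one before it is completed fails the run):
1. the flap is shut while the tote stands level on the worktop (value of joint flap below 0.1 rad and height (world z) of tote below 0.01 m and angle between tote's own z axis and vertical below 0.06 rad), for 0.2 s.
2. the tote is lifted off the worktop in the fingers, flap shut (value of joint flap below 0.1 rad and height (world z) of tote above 0.04 m and contact force between the fingers and tote above 1 N), for 0.2 s.
At the end, for the whole second after the job is handed in: Fingers hold the tote, flap under 0.1 rad; tote origin over 110 mm up; red corner lowest: its -x and +y sides dip over 11 deg, tilt under 50 deg; all tealights on the floor in that corner's part (tote x under 10 mm, y over -30 mm); all at rest; tote touches no bystander (value of joint flap below 0.1 rad and height (world z) of tote above 0.11 m and contact force between the fingers and tote above 1 N and angle between tote's own x axis and vertical below 1.38 rad and angle between tote's own y axis and vertical above 1.76 rad and angle between tote's own z axis and vertical below 0.87 rad and linear speed of each of tote, tealight_1, tealight_2, tealight_3 below 0.03 m/s and angular speed of tote below 0.15 rad/s and x of each of tealight_1, tealight_2, tealight_3 in the frame of tote below 0.01 m and y of each of tealight_1, tealight_2, tealight_3 in the frame of tote above -0.03 m and z of tealight_1 in the frame of tote between -0.005 and 0.035 m and z of tealight_2 in the frame of tote between -0.005 and 0.035 m and z of tealight_3 in the frame of tote between -0.005 and 0.035 m and contact force between tote and tin below 0.3 N and contact force between tote and cup below 0.3 N and contact force between tote and butter below 0.3 N and contact force between tote and chopping_board_1 below 0.3 N); the arm keeps its last pose, push and grip.
It fails at once if the tin is moved more than 20 mm (distance of tin from where it was at the start of the episode above 0.02 m).
It fails at once if the cup is moved more than 20 mm (distance of cup from where it was at the start of the episode above 0.02 m).
It fails at once if the packet is moved more than 20 mm (distance of butter from where it was at the start of the episode above 0.02 m).
It fails at once if the arm or the tote hits the chopping board (contact force between any of the arm, the fingers, tote and chopping_board_1 above 3 N).
It also fails if it takes over 51 s, if anything falls off the work surface, if the arm or the gripper's body presses on something with over 40 N, if the wrist force passes 120 N, or if a joint passes its speed limit or range.

## Working session

There is one attempt and no reset: what is moved stays moved. The work goes in short steps, each a Python script; the robot and the scene stay as the last script left them, time stands still between calls to the robot, and variables do not carry over. Pictures are saved under pics/ and viewed, at most 10 in all, crops included, and the job is handed in when it is done.

```bash
mkdir -p pics
python3 - <<'E'
from rig import arm,kin,optics
import cv2,numpy as np
for n in ["top","side"]:
    d=optics.get_image(n); cv2.imwrite(f"pics/{n}0.png",d["pixels"][:,:,::-1])
    np.save(n+"0.npy",d["pixels"])
    print(n,{k:d[k] for k in d if k!="pixels"})
d=optics.get_image("wrist");print({k:d[k] for k in d if k!="pixels"})
print(arm.get_clock(),arm.get_orientation())
E
```

```text
top {'fx': 524.5903690047958, 'fy': 524.5903690047958, 'cx': 319.85922271787007, 'cy': 240.67647894449607, 'origin': array([ 0.41725991, -0.06198967,  1.27652956]), 'orientation': array([-174.99236517,    0.9570738 ,  -89.2658827 ])}
side {'fx': 478.401670851275, 'fy': 478.401670851275, 'cx': 322.7810810588073, 'cy': 244.03406952116418, 'origin': array([ 0.48139612, -0.86240332,  0.81033246]), 'orientation': array([-131.39940804,    1.2011504 ,   -4.26060378])}
{'fx': 371.64829954431775, 'fy': 371.64829954431775, 'cx': 320.34991765484466, 'cy': 241.9652453058295, 'tool_from_camera': array([[ 9.76384746e-04, -9.57758564e-01, -2.87571869e-01,
         8.01462759e-02],
       [ 9.99999336e-01,  1.11136197e-03, -3.06122946e-04,
        -4.84830847e-04],
       [ 6.12788313e-04, -2.87571380e-01,  9.57759013e-01,
        -1.54271250e-01],
       [ 0.00000000e+00,  0.00000000e+00,  0.00000000e+00,
         1.00000000e+00]])}
0.15 [ 1.79905558e+02 -6.36708342e-03 -2.17080984e+01]
```

View pics/top0.png

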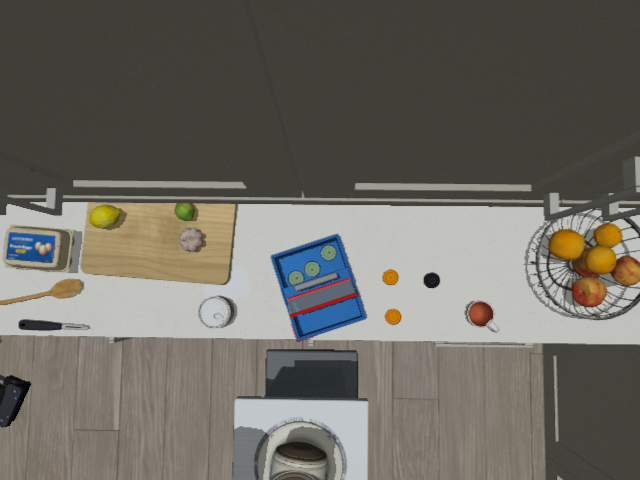

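View pics/side0.png

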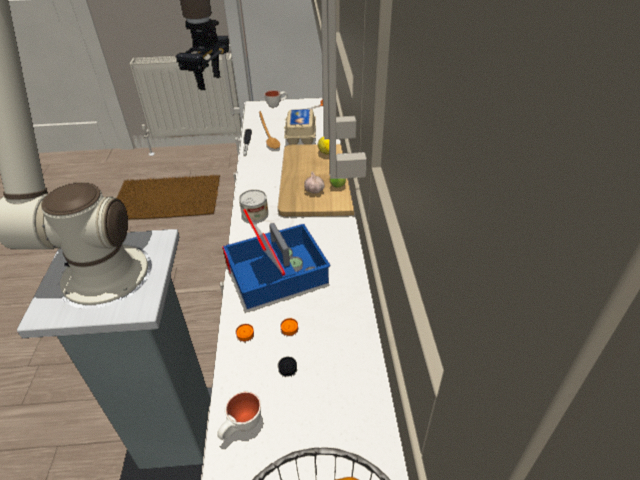

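The tote is the only blue box, centred at about top (319,288). Its red corner plates are at (297,337), the flap's red free edge runs from (288,302) to (356,283), and the grey handle bar is at (317,281). The three greenish tealights inside are at (296,277), (312,269) and (329,252). The look-alikes to leave alone are orange at (390,277) and (393,317), and black at (431,280). Next I'll measure the tote and check it in one close crop.

```bash
cat > h.py <<'E'
import numpy as np,cv2
from scipy.spatial.transform import Rotation as R
from rig import arm,kin,optics
def ray(d,uv):
    uv=np.atleast_2d(uv).astype(float)
    c=np.c_[(uv[:,0]-d["cx"])/d["fx"],(uv[:,1]-d["cy"])/d["fy"],np.ones(len(uv))]
    return np.array(d["origin"]),c@R.from_euler("xyz",d["orientation"],degrees=True).as_matrix().T
def plane(d,uv,z):
    o,r=ray(d,uv); return o+r*((z-o[2])/r[:,2])[:,None]
def tri(d1,p1,d2,p2):
    o1,r1=ray(d1,p1);o2,r2=ray(d2,p2)
    A=np.c_[r1[0],-r2[0]];s=np.linalg.lstsq(A,o2-o1,rcond=None)[0]
    a,b=o1+s[0]*r1[0],o2+s[1]*r2[0]
    return (a+b)/2,np.linalg.norm(a-b)
def proj(d,P):
    c=R.from_euler("xyz",d["orientation"],degrees=True).inv().apply(np.atleast_2d(P)-d["origin"])
    return np.c_[c[:,0]/c[:,2]*d["fx"]+d["cx"],c[:,1]/c[:,2]*d["fy"]+d["cy"]]
def masks(px):
    h=cv2.cvtColor(px,cv2.COLOR_RGB2HSV);H,S,V=cv2.split(h)
    red=((H<6)|(H>174))&(S>150)&(V>90); blue=(H>100)&(H<125)&(S>150)&(V>50)
    return red.astype(np.uint8),blue.astype(np.uint8)
E
python3 - <<'E'
from h import *
T=optics.get_image("top");S=optics.get_image("side")
r,b=masks(T["pixels"])
m=np.zeros_like(b);m[220:350,255:380]=1
pts=plane(T,np.argwhere((b|r)&m)[:,::-1],.06)[:,:2]
rect=cv2.minAreaRect((pts*1000).astype(np.float32));print("rim(blue+red)",rect)
bl=(b&m); 
pts=plane(T,np.argwhere(bl)[:,::-1],.06)[:,:2]
print("blue",cv2.minAreaRect((pts*1000).astype(np.float32)))
for nm,d,w in(("top",T,(270,240,370,330)),("side",S,(238,200,290,280))):
    r,_=masks(d["pixels"]);n,l,st,c=cv2.connectedComponentsWithStats(r)
    for i in range(1,n):
        x,y=c[i]
        if st[i,4]>15 and w[0]-40<x<w[2]+40 and w[1]-40<y<w[3]+60: 
            p=np.argwhere(l==i)[:,::-1].astype(np.float32);print(nm,st[i],cv2.boxPoints(cv2.minAreaRect(p)).round(1).tolist())
# bystanders
px=T["pixels"]
for nm,uv,z in(("tin",(215,312),.058),("cup",(481,314),.05),("boardR",(236,204),.022),("boardR2",(231,283),.022),("cabfront",(320,205),0),("edge",(320,340),0)):
    print(nm,plane(T,uv,z)[0].round(3))
a=cv2.resize(T["pixels"][225:350,255:385],None,fx=4,fy=4);bb=cv2.resize(S["pixels"][190:315,210:340],None,fx=4,fy=4)
b2=np.hstack([a,bb]);b2=cv2.resize(b2,(800,int(b2.shape[0]*800/b2.shape[1])));cv2.imwrite("pics/crop1.png",b2[:,:,::-1])
E
```

```text
rim(blue+red) ((415.68682861328125, -36.823883056640625), (206.7724609375, 166.5733642578125), 18.805431365966797)
blue ((417.1356506347656, -37.01348114013672), (204.544677734375, 165.34262084960938), 19.045326232910156)
top [288 279  61  20  85] [[288.0, 298.0], [347.70001220703125, 278.1000061035156], [348.1000061035156, 279.29998779296875], [288.3999938964844, 299.20001220703125]]
top [290 293  67  24 198] [[289.3999938964844, 314.20001220703125], [355.3999938964844, 292.20001220703125], [356.29998779296875, 294.8999938964844], [290.29998779296875, 316.8999938964844]]
side [243 209  23  41 110] [[242.6999969482422, 209.6999969482422], [244.8000030517578, 208.60000610351562], [265.6000061035156, 248.6999969482422], [263.3999938964844, 249.8000030517578]]
side [263 234  22  41  70] [[262.6000061035156, 234.1999969482422], [265.0, 233.0], [284.6000061035156, 273.20001220703125], [282.20001220703125, 274.3999938964844]]
side [224 251   6  20  33] [[223.3000030517578, 251.1999969482422], [224.89999389648438, 250.8000030517578], [229.6999969482422, 269.79998779296875], [228.10000610351562, 270.20001220703125]]
tin [0.355 0.2   0.058]
cup [ 0.359 -0.414  0.05 ]
boardR [0.614 0.165 0.022]
boardR2 [0.423 0.172 0.022]
cabfront [ 0.617 -0.038  0.   ]
edge [ 0.289 -0.043  0.   ]
```

View pics/crop1.png

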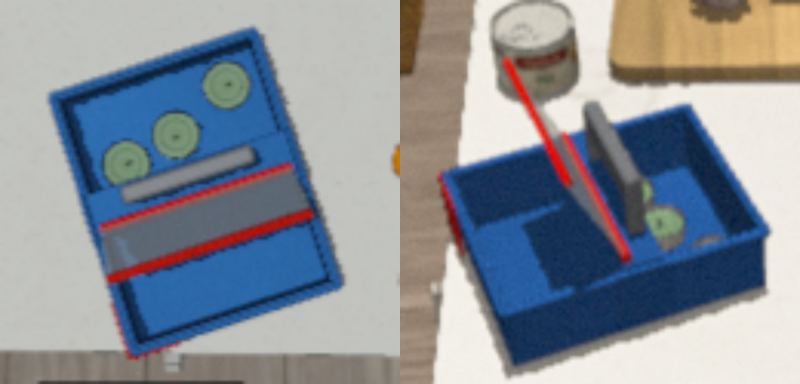

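The crop confirms the blue tote with its red plates at the near-left corner. The flap is up, with its free red edge on the near side and its hinge in front of the bar. I'll check the fit on the handle, work out the flap angle and check reach.

```bash
cat >> h.py <<'E'
C=np.array([.4165,-.037,0]);YAW=18.9
RT=R.from_euler("z",YAW,degrees=True)
def tw(p): return C+RT.apply(np.array(p)/1000.)
E
python3 - <<'E'
from h import *
T=optics.get_image("top");S=optics.get_image("side")
for p in((12,0,117),(12,50,117),(12,-50,117),(-100,80,60),(100,80,60),(100,-80,60),(-100,-80,60),(-6,75,68)): print(p,proj(T,tw(p)).round(1),proj(S,tw(p)).round(1))
# handle in top: grey, low saturation, darker
h=cv2.cvtColor(T["pixels"],cv2.COLOR_RGB2HSV);m=np.zeros(h.shape[:2],np.uint8);m[265:292,290:345]=1
g=((h[:,:,1]<60)&(h[:,:,2]>60)&(m>0)).astype(np.uint8)
n,l,st,c=cv2.connectedComponentsWithStats(g);print([(st[i].tolist(),c[i].round(1).tolist(),cv2.minAreaRect(np.argwhere(l==i)[:,::-1].astype(np.float32))) for i in range(1,n) if st[i,4]>40])
for a,b in(((290,315.5),(243.5,209)),((356,293.5),(264.5,249))):
    P,e=tri(T,a,S,b);q=RT.inv().apply(P-C)*1000;print(P.round(3),e.round(4),q.round(0),np.degrees(np.arctan2(q[2]-68,-6-q[0])).round(1))
for yaw in(YAW+90,YAW-90):
  for q in((16,0,230),(16,0,135),(-66,0,62),(12,0,93),(12,0,300)):
    print(yaw,q,np.round(kin.solve_ik(tw(q),[180,0,yaw]),0) if kin.solve_ik(tw(q),[180,0,yaw]) is not None else None)
  for x in(.42,.46,.5):
   for t in (15,25,25*1.414):
    # tilt: rotate tote about world horizontal axis so that (-x,+y) diag dips
    k=np.array([-1,-1,0])/2**.5  # rotvec; z x d ; d=(-1,1)/√2
    rt=RT*R.from_rotvec(np.radians(t)*k); tool=rt*R.from_euler("xyz",[180,0,yaw-YAW],degrees=True)
    gp=np.array([x,-.05,.30]); P=gp+tool.apply([0,0,.011])
    j=kin.solve_ik(P,tool.as_euler("xyz",degrees=True)); print(yaw,x,t,"dips",np.degrees(np.arcsin(rt.as_matrix()[2])).round(0),None if j is None else np.round(j,0))
E
```

```text
(12, 0, 117) [[315.6 281.7]] [[278.2 234. ]]
(12, 50, 117) [[294.  288.8]] [[271.1 221.4]]
(12, -50, 117) [[337.2 274.6]] [[285.7 247.5]]
(-100, 80, 60) [[298.3 339.4]] [[224.6 245.2]]
(100, 80, 60) [[271.8 256.6]] [[302.8 223.2]]
(100, -80, 60) [[337.1 235.1]] [[328.6 263.6]]
(-100, -80, 60) [[364.5 317.5]] [[243.3 290.2]]
(-6, 75, 68) [[287.5 299.6]] [[262.6 233.3]]
[([305, 265, 15, 12, 147], [311.9, 269.7], ((312.0, 270.5), (11.0, 14.0), 90.0)), ([290, 271, 14, 14, 150], [295.8, 277.4], ((296.5, 277.5), (13.0, 13.0), 90.0)), ([295, 272, 43, 19, 251], [315.7, 281.3], ((315.6499938964844, 281.45001220703125), (5.692099571228027, 43.955657958984375), 71.56504821777344)), ([317, 282, 28, 10, 143], [334.8, 288.2], ((330.5, 286.5), (9.0, 27.0), 90.0))]
[0.354 0.019 0.154] 0.0029 [-41.  74. 154.] 67.7
[ 0.403 -0.12   0.152] 0.0013 [-40. -75. 152.] 68.0
108.9 (16, 0, 230) None
108.9 (16, 0, 135) None
108.9 (-66, 0, 62) None
108.9 (12, 0, 93) None
108.9 (12, 0, 300) None
108.9 0.42 15 dips [ 11. -11.  75.] [ 23.  -8. -33.  14. -56. 169.]
108.9 0.42 25 dips [ 17. -17.  65.] [ 28. -13. -43. 
[... 669 characters left out ...]
[ 17.  13. -37.   0. -41.   1.]
-71.1 (12, 0, 300) [ 17.  -0. -18.   0. -72.   1.]
-71.1 0.42 15 dips [ 11. -11.  75.] [ 23.  -8. -33.  14. -56. -11.]
-71.1 0.42 25 dips [ 17. -17.  65.] [ 28. -13. -43.  28. -47. -26.]
-71.1 0.42 35.35 dips [ 24. -24.  55.] [ 28. -16. -54.  48. -40. -44.]
-71.1 0.46 15 dips [ 11. -11.  75.] [ 21.  -4. -29.  13. -55.  -9.]
-71.1 0.46 25 dips [ 17. -17.  65.] [ 24.  -8. -40.  27. -45. -23.]
-71.1 0.46 35.35 dips [ 24. -24.  55.] [ 24. -11. -51.  49. -36. -43.]
-71.1 0.5 15 dips [ 11. -11.  75.] [ 19.   1. -24.  13. -55.  -6.]
-71.1 0.5 25 dips [ 17. -17.  65.] [ 22.  -3. -35.  27. -44. -20.]
-71.1 0.5 35.35 dips [ 24. -24.  55.] [ 21.  -6. -48.  51. -33. -41.]
```

The fit agrees: the bar centre is predicted at (315.6,281.7) and measured at (315.7,281.4). The flap stands at about 68° (1.19 rad). Now I'll close it along an arc about its hinge.

Run:
```python
from h import *
O=[180,0,YAW-90]
arm.gripper_to(0.0,20)
arm.move_pose(tw((6,0,230)),O)
arm.servo_line(tw((6,0,152)),rate=.12,f_stop=15)
for th in (70,58,46,34,22,11):
    a=np.radians(th);q=(-6-75*np.cos(a)+15,0,68+3+75*np.sin(a)+8)
    s=arm.servo_line(tw(q),rate=.1,f_stop=15)
    if s:print("stop",th,arm.get_force());break
s=arm.servo_line(tw((-66,0,74)),rate=.04,f_stop=5)
print(s,arm.get_position(),arm.get_force(),RT.inv().apply(arm.get_position()-C)*1000)
p=arm.get_position();arm.servo_line(p+[0,0,.09],rate=.12)
arm.move_pose(tw((12,0,190)),O); arm.gripper_to(.05)
T=optics.get_image("top");S=optics.get_image("side");print(arm.get_clock())
a=np.hstack([cv2.resize(d["pixels"][y:y+125,x:x+130],(400,385),interpolation=cv2.INTER_CUBIC) for d,x,y in((T,255,225),(S,210,190))])
cv2.imwrite("pics/shut.png",a[:,:,::-1])
for p in((-99,75,72),(-99,-75,72),(-99,-75,90)): print(proj(S,tw(p)).round(1))
```

```text
True [ 0.35484227 -0.05815687  0.07771441] [-2.61613118  0.7002211   9.95241397] [-6.51865518e+01 -4.41976739e-02  7.77144142e+01]
9.7833
[[224.8 242.6]]
[[242.4 284.6]]
[[241.3 278.7]]
```

View pics/shut.png

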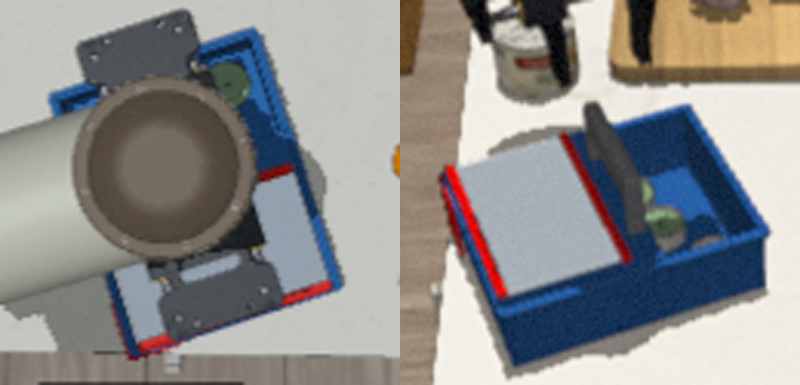

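The flap lies flat. Its red edge's right end is at about side (243.5,286), against (242.4,284.6) predicted for shut, and the tote has not moved. Now I'll grasp and lift.

Run:
```python
from h import *
s=arm.servo_line(tw((12,0,93)),rate=.08,f_stop=10)
arm.gripper_to(0.0,60);print(s,arm.get_opening(),arm.get_gripper_force(),arm.get_force())
arm.servo_line(tw((12,0,153)),rate=.06);arm.wait(.3)
arm.servo_line(np.array([.455,-.06,.30]),rate=.1)
print(arm.get_opening(),arm.get_force(),arm.get_clock())
S=optics.get_image("side");cv2.imwrite("pics/lift.png",S["pixels"][100:400,100:500,::-1])
```

```text
False 0.013952215451079795 59.99999161809683 [ 0.05188817  0.2878975  -0.50033863]
0.013564638911866243 [ 0.24944703  0.7244848  -4.69361222] 14.975
```

View pics/lift.png

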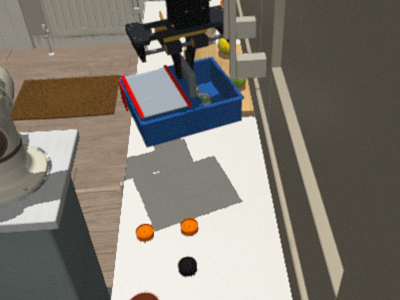

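Held level with the flap shut. I'll tilt in small steps, first towards -x and then towards +y.

```bash
cat >> h.py <<'E'
G=np.array([.455,-.06,.311])
def tilt(a,b,rate=.003):
    tool=RT*R.from_rotvec(np.radians([-b,-a,0]))*R.from_euler("xyz",[180,0,-90],degrees=True)
    arm.servo_line(G+tool.apply([0,0,.011]),tool.as_euler("xyz",degrees=True),rate=rate)
def snap(name):
    S=optics.get_image("side");W=optics.get_image("wrist")
    a=cv2.resize(S["pixels"][130:310,160:400],(640,480));cv2.imwrite(name,cv2.resize(np.hstack([a,W["pixels"]]),(800,300))[:,:,::-1])
E
python3 - <<'E'
from h import *
c=arm.get_clock()
for a in np.arange(4,25,4):
    tilt(a,0);
    if a==4: print(arm.get_clock()-c)
arm.wait(.8);print(arm.get_clock(),arm.get_opening())
c=arm.get_clock()
for b in np.arange(4,25,4): tilt(25,b)
tilt(25,25);arm.wait(1)
print(arm.get_clock(),arm.get_force(),arm.get_joints().round(0))
snap("pics/tilt.png")
E
```

```text
0.4082999999999988
18.275 0.01323192627598417
21.9333 [-0.32255429  0.1885014  -4.77034654] [ 23. -12. -50.  47. -37. -39.]
```

View pics/tilt.png

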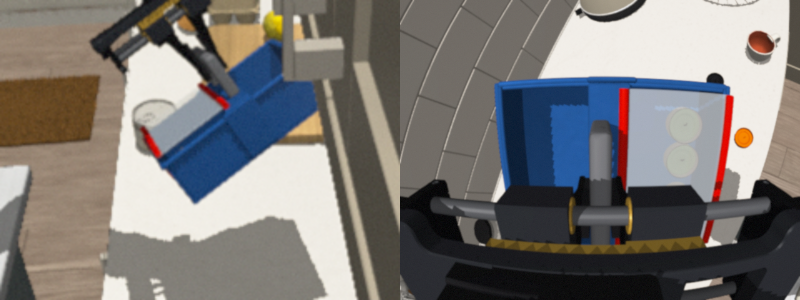

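The side crop shows the tote tilted towards -x with the flap shut. The wrist view shows two tealights under the flap but still towards -y, at crop (684,127) and (681,160). I'll check the tote's real sideways tilt in case the bar slipped in the pads.

Run:
```python
from h import *
S=optics.get_image("side");T=optics.get_image("top")
for b in (0,8,16,25):
    rt=RT*R.from_rotvec(np.radians([-b,-25,0]))
    for q in((-100,-80,0),(-100,-80,60),(100,-80,60),(100,-80,0)):
        P=G+rt.apply((np.array(q)-[12,0,104])/1000.)
        s=proj(S,P)[0];t=proj(T,P)[0];print(b,q,s.round(0),"crop",((s-[160,130])*3.2).round(0),"top",t.round(0))
a=cv2.resize(S["pixels"][130:280,160:360],(640,480));b=cv2.resize(T["pixels"][200:350,230:430],(640,480))
cv2.imwrite("pics/chk.png",cv2.resize(np.hstack([a,b]),(800,300))[:,:,::-1])
```

```text
0 (-100, -80, 0) [276. 253.] crop [370. 394.] top [373. 283.]
0 (-100, -80, 60) [260. 236.] crop [321. 338.] top [379. 295.]
0 (100, -80, 60) [347. 176.] crop [600. 147.] top [352. 203.]
0 (100, -80, 0) [359. 196.] crop [636. 211.] top [347. 195.]
8 (-100, -80, 0) [277. 254.] crop [373. 398.] top [381. 281.]
8 (-100, -80, 60) [260. 234.] crop [320. 333.] top [384. 295.]
8 (100, -80, 60) [347. 172.] crop [598. 134.] top [354. 202.]
8 (100, -80, 0) [360. 194.] crop [640. 206.] top [353. 193.]
16 (-100, -80, 0) [277. 254.] crop [375. 397.] top [389. 280.]
16 (-100, -80, 60) [259. 232.] crop [317. 325.] top [389. 295.]
16 (100, -80, 60) [346. 167.] crop [595. 119.] top [355. 202.]
16 (100, -80, 0) [361. 192.] crop [643. 197.] top [358. 192.]
25 (-100, -80, 0) [277. 252.] crop [374. 391.] top [397. 280.]
25 (-100, -80, 60) [257. 228.] crop [312. 313.] top [393. 296.]
25 (100, -80, 60) [344. 161.] crop [590. 100.] top [356. 203.]
25 (100, -80, 0) [362. 187.] crop [645. 182.] top [363. 191.]
```

View pics/chk.png

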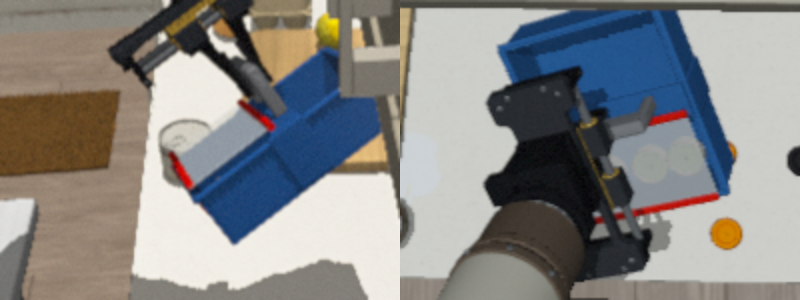

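The measured corners match a sideways tilt of 20–25°, so the grip has hardly slipped. The tealights may be lying in a row along the near wall. I'll place the two visible ones in the tote frame.

```bash
cat >> h.py <<'E'
def totepos(d,uv,b,a,z=.017+.004):
    rt=RT*R.from_rotvec(np.radians([-b,-a,0]));o,r=ray(d,uv)
    o2=rt.inv().apply(o-G)+np.array([.012,0,.104]);r2=rt.inv().apply(r)
    return ((o2+r2*((z-o2[2])/r2[:,2])[:,None])*1000).round(0)
E
python3 - <<'E'
from h import *
T=optics.get_image("top")
for b in(20,25): print(b,totepos(T,[(355,281.5),(372.5,277.5)],b,25).tolist(),"flap corner",totepos(T,[(389.5,299)],b,25,.072).tolist(),"rimcorner",totepos(T,[(394,297)],b,25,.06).tolist())
print(arm.get_clock())
d=optics.get_image("wrist");cv2.imwrite("pics/w.png",d["pixels"][:,:,::-1][50:480,140:600])
E
```

```text
20 [[-73.0, -10.0, 21.0], [-73.0, -48.0, 21.0]] flap corner [[-101.0, -79.0, 72.0]] rimcorner [[-106.0, -85.0, 60.0]]
25 [[-73.0, -2.0, 21.0], [-72.0, -40.0, 21.0]] flap corner [[-99.0, -76.0, 72.0]] rimcorner [[-103.0, -82.0, 60.0]]
22.1833
```

View pics/w.png

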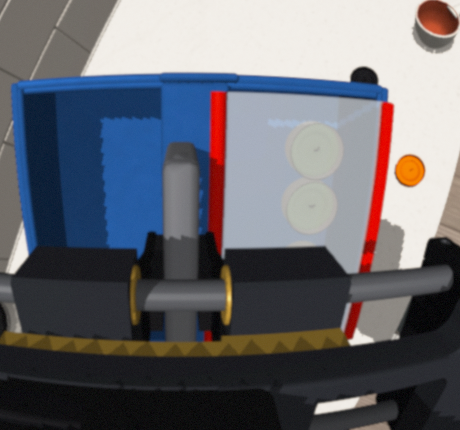

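The two visible tealights sit at about (-73,-2) and (-72,-40) mm, and the third peeks out at crop (303,243). So the row is about 20 mm short of the +y wall. I'll ease the -x tilt and steepen the +y tilt so they slide along the wall.

Run:
```python
from h import *
for a,b in((22,27),(19,29),(16,32),(15,35)): tilt(a,b,.004)
arm.wait(.8)
for t in range(1):
    T=optics.get_image("top");print(arm.get_clock(),arm.get_joints().round(0))
    h=cv2.cvtColor(T["pixels"],cv2.COLOR_RGB2HSV)
    cv2.imwrite("pics/t2.png",cv2.resize(T["pixels"][200:350,270:430],(640,600),interpolation=cv2.INTER_CUBIC)[:,:,::-1])
```

```text
24.3583 [ 29.  -7. -48.  50. -52. -44.]
```

View pics/t2.png

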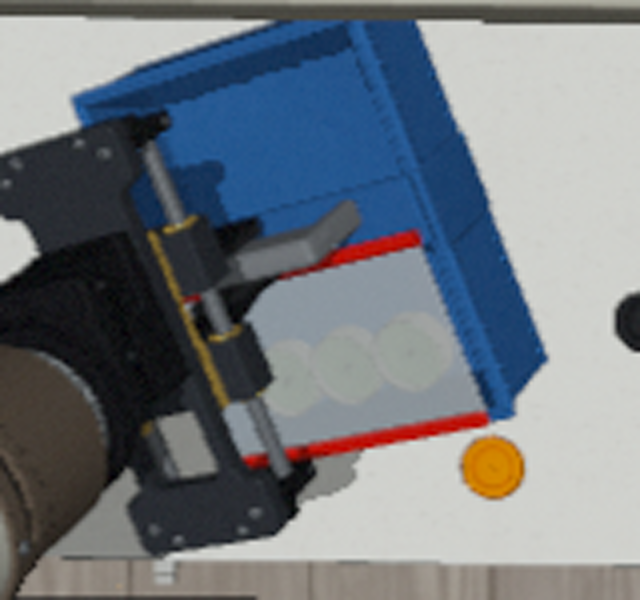

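Run:
```python
from h import *
T=optics.get_image("top")
f=lambda L:[(270+x/4,200+y/4) for x,y in L]
for b in(25,30,35): print(b,totepos(T,f([(288,380),(348,363),(413,350)]),b,15).tolist(),"flap(-99,-75),(-6,-75)",totepos(T,f([(487,420),(420,238)]),b,15,.072).tolist(),"rimfar",totepos(T,f([(352,22)]),b,15,.06).tolist())
# predicted image of +y wall outer base / corners
```

```text
25 [[-74.0, 32.0, 21.0], [-73.0, -2.0, 21.0], [-75.0, -37.0, 21.0]] flap(-99,-75),(-6,-75) [[-101.0, -79.0, 72.0], [-8.0, -79.0, 72.0]] rimfar [[95.0, -81.0, 60.0]]
30 [[-75.0, 42.0, 21.0], [-74.0, 6.0, 21.0], [-75.0, -30.0, 21.0]] flap(-99,-75),(-6,-75) [[-100.0, -77.0, 72.0], [-7.0, -79.0, 72.0]] rimfar [[95.0, -81.0, 60.0]]
35 [[-76.0, 53.0, 21.0], [-74.0, 15.0, 21.0], [-75.0, -23.0, 21.0]] flap(-99,-75),(-6,-75) [[-98.0, -77.0, 72.0], [-6.0, -79.0, 72.0]] rimfar [[95.0, -81.0, 60.0]]
```

The 38 mm spacing only fits a sideways tilt of about 35°, which puts the row at y ≈ 53, 15 and -23, nearly against the +y wall. I'll tilt a bit steeper briefly to seat them, settle at about 38° total, and measure again with the wrist camera.

```bash
cat > m.py <<'E'
from h import *
def wrist():
    d=optics.get_image("wrist");g=d["pixels"];return d,g
def wtote(d,uv,z,slip=0):
    uv=np.atleast_2d(uv).astype(float);v=uv-[d["cx"],d["cy"]];r=np.hypot(*v.T);th=r/d["fx"]
    c=np.c_[v/r[:,None]*np.sin(th)[:,None],np.cos(th)];M=d["tool_from_camera"]
    A=R.from_rotvec(np.radians([slip,0,0]))*R.from_euler("xyz",[180,0,-90],degrees=True)
    o=A.apply(M[:3,3]+[0,0,.011])+np.array([.012,0,.104]);w=A.apply(c@M[:3,:3].T)
    return ((o+w*((z-o[2])/w[:,2])[:,None])*1000).round(0)
E
python3 - <<'E'
from m import *
for a,b in((14,38),(13,41)): tilt(a,b,.004)
arm.wait(.7)
for a,b in((16,37),(19,34),(20,32)): tilt(a,b,.004)
arm.wait(.5);print(arm.get_clock())
d,g=wrist();cv2.imwrite("pics/w3.png",g[80:460,160:560,::-1])
E
```

```text
27.175
```

View pics/w3.png

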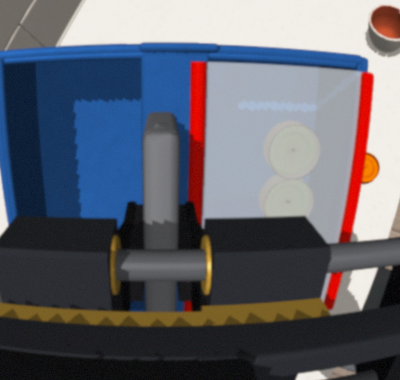

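Run:
```python
from m import *
d,g=wrist()
for s in(-4,0,4,8):
    print(s,"lights",wtote(d,[(451,230),(447,282)],.021,s)[:,:2].tolist(),"before",wtote(d,[(456,200),(450,258)],.021,s)[:,:2].tolist(),"flap",wtote(d,[(528,153),(358,143)],.072,s)[:,:2].tolist(),"floor far edge?",wtote(d,[(161+80,180)],.004,s)[:,:2].tolist(),"rim",wtote(d,[(525,138)],.06,s)[:,:2].tolist())
```

```text
-4 lights [[-73.0, -25.0], [-73.0, 11.0]] before [[-75.0, -45.0], [-74.0, -6.0]] flap [[-98.0, -77.0], [-5.0, -77.0]] floor far edge? [[67.0, -56.0]] rim [[-103.0, -86.0]]
0 lights [[-72.0, -20.0], [-74.0, 17.0]] before [[-74.0, -40.0], [-74.0, -0.0]] flap [[-95.0, -75.0], [-4.0, -75.0]] floor far edge? [[66.0, -49.0]] rim [[-99.0, -83.0]]
4 lights [[-72.0, -14.0], [-74.0, 24.0]] before [[-73.0, -34.0], [-74.0, 6.0]] flap [[-91.0, -73.0], [-4.0, -73.0]] floor far edge? [[65.0, -43.0]] rim [[-96.0, -80.0]]
8 lights [[-72.0, -9.0], [-75.0, 31.0]] before [[-72.0, -29.0], [-74.0, 12.0]] flap [[-88.0, -72.0], [-3.0, -71.0]] floor far edge? [[65.0, -36.0]] rim [[-93.0, -77.0]]
```

The flap corners fit zero slip, and the lights read y ≈ -20 and +17. With three 38 mm tealights seated against the +y wall they should be at -19, 19 and 57, so they are home. The commanded dips are about 19° towards -x and 30° towards +y, 38° in all. I'm handing in.

Run:
```python
from h import *
rt=RT*R.from_rotvec(np.radians([-32,-20,0]));print(np.degrees(np.arccos(rt.as_matrix()[2])),G+rt.apply([-.012,0,-.104]),arm.get_qd().round(2),arm.get_gripper_force(),arm.get_clock())
print(arm.sign_off())
```

```text
[ 71.07249506 121.26482744  37.73592453] [ 0.49407883 -0.10486399  0.22486019] [ 0.08 -0.01  0.07 -0.08  0.09  0.05] 60.002868454903364 27.275
the job is handed in; nothing more can be done
None
```

The job is handed in at 27.3 s, with the flap shut, the tote held still about 22 cm up (underside centre; a little over the 15–20 cm asked, with the red corner about 15 cm up) at about 38° with the red corner lowest; the two tealights I could see sit in a row along the near wall, and the hidden third must be in the corner ahead of them.

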